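Cap the two pump bottles with the caps that fit

ROBOT

A 6-joint arm with a two-finger parallel gripper is mounted at the origin on the work surface. World frame = base frame: x ahead of the robot, y to its left, z up, the work surface at z = 0. Lengths are in m, angles in rad, forces in N, time in s.
With the tool pointing down it reaches from about 0.325 to 1 m from the base axis. Payload 5.1 kg.
Tool frame: the origin (TCP) lies on the centre line of the jaws, within the pads' length; the fingertips stand 11 mm ahead of it and the grasp point (between the pads) lies 8 mm behind it; z points along the fingers, y is the line along which they close (so a half turn about z gives the same grasp; the last joint's range is limited). The gripper opens to 85 mm and grips with 20 to 120 N. Pads are 22 mm wide; open, the fingers measure 114 mm over their backs; the gripper's body (76 mm by 85 mm) begins 54 mm behind the grasp point. The pads swing forward as they close: fully open they stand 13 mm farther back than shut.
Start: joints at [-1.201, 0.124, 1.65, -0, 1.367, -0.083], TCP at [0.284, -0.584, 0.242] pointing down, gripper open.
Joint ranges: [-2.61, 2.61], [-1.02, 2.33], [0.03, 2.71], [-1.35, 4.49], [0.32, 2.68], [-2.91, 2.91]. Speed limits (rad/s): [2.57, 2.57, 3.14, 3.14, 3.14, 3.14].

INTERFACE

Orientations are given as a unit quaternion [w, x, y, z].
In Python, from plant import get_obs, grab_frame, sign_off gives the robot as it stands.
- The arm moves only by the tool send_rows, never from a script. Its argument "motion" is a list of rows, each an object with "claw": the closure, from 0 (fully open) to 1 (shut); "dp": the shift along the tool's x, y, z in units of 40 mm (1.0 is 40 mm), a list of three; "twist": the turn, a rotation vector about the tool's x, y, z in units of 6 degrees (1.0 is 6 degrees), a list of three. In form: [{"claw": claw, "dp": [tx, ty, tz], "twist": [rx, ry, rz]}, ...]. A call has 1 to 10 rows; each row shifts and turns the commanded pose from where the row before left it, along the tool's axes as they then stand; what a row does not reach is not made up. A row lasts 1/12 s, in which the tool goes at most 41.7 mm and 7.16 degrees, less where a joint would pass 70% of its speed; a pose out of reach is approached as far as the arm can. A call is refused whole if a number of a shift passes 1 or a number of a turn 1, either way. A call with a gripper value outside its range is refused whole. The fingers move at their own pace and stop on an object; "newtons" is the grip in N (left out, the last holds). Time passes only in rows, so rows that do not move let the fingers close. It gives the time, the measured TCP pose, the force, the opening and the grip force at its end, in the units of the state.
- get_obs(): the state, without advancing time (a new reading comes with each control period).
- grab_frame(name): name is "side" or "top"; returns a dict with "frame" (384x512x3 uint8, red, green, blue), "depth" (384x512 float32, m along the optical axis (not along the pixel's ray), 0 where there is no reading), "fov_y" (degrees; the focal length in pixels is half the picture's height over the tangent of half this angle, whatever the lens; pixels are square), "cx", "cy" (the principal point, pixels), "extrinsics" (4x4, takes a point from world to camera coordinates). Camera axes: x right, y down, z forward; pixel columns grow to the right and rows downward; lengths in m; the calibration is good to about 2 mm. A picture is of the moment at which its call begins.
- sign_off(): hands the job in; it is judged then, once.
The state is a dict: "t": time; "q": joint angles; "joint_vel": joint speeds; "joint_torque": joint torques, N m; "eef_pos": TCP position; "tool_rot": TCP orientation; "contact_force": force on the tool from outside, world axes, zero at the start; "torque": the same for the moment, N m; "finger_gap": finger opening in m; "grip_force": force on a finger pad.
Only numpy, scipy, OpenCV 4.12 (cv2) and the standard library are available. Lean on these libraries where they do the work, as an engineer would, in place of code of your own. Each camera call takes 0.05 s, during which the arm holds its last target. There are 200 camera calls.

TASK

Two freshly filled amber pump bottles stand uncapped on the blending table; they differ only in the width of the white collar under the nozzle. Put each of the two loose black overcaps over the collar it belongs to, the smaller cap on the narrow collar and the larger cap on the wide one, all the way down so that its rim rests on the bottle's shoulder. Do not knock either bottle over, and leave both standing upright on the table.

Things in the scene. Friction and masses are not known exactly. Their poses are not given: they have to be found in the camera images.
- bottle_narrow: The narrow-collared bottle: loose, upright, round amber glass, 62 mm diameter, about 0.3 kg. Flat shoulder 65 mm above the underside; on it a white collar 26 mm in diameter, 12 mm high, then a 12 mm high cone up to a nozzle 12 mm wide, tip 100 mm above the underside. Other bottle: same but a 36 mm collar. Origin: centre of the underside; z up its axis.
- bottle_wide: The wide-collared bottle: loose, upright, round amber glass, 62 mm diameter, about 0.3 kg. Flat shoulder 65 mm above the underside; on it a white collar 36 mm in diameter, 12 mm high, then a 12 mm high cone up to a nozzle 12 mm wide, tip 100 mm above the underside. Other bottle: same but a 26 mm collar. Origin: centre of the underside; z up its axis.
- cap_small: The small overcap: rigid black plastic cup, open side down on the table, outer diameter 37 mm, inner 31 mm, 50 mm high, 46 mm deep inside, about 20 g. Fits the 26 mm collar easily; cannot pass over the 36 mm one. Seated, its rim rests on the bottle's shoulder. Origin: centre of the open rim (underside); z up its axis to the closed top.
- cap_large: The large overcap: rigid black plastic cup, open side down on the table, outer diameter 47 mm, inner 41 mm, 50 mm high, 46 mm deep inside, about 20 g. Fits the 36 mm collar easily; far too loose on the 26 mm one. Seated, its rim rests on the bottle's shoulder. Origin: centre of the open rim (underside); z up its axis to the closed top.
Not all that is in view belongs to the job. Leave any pink or purple look-alike of the cap_large alone.

How it is judged:
By the outcome, as a careful person would: the job done as asked, in the order asked, and still so for the second after the job is handed in, with the robot touching nothing.
It also fails if it takes over 56 s, if anything falls off the work surface, if the arm or the gripper's body presses on something with over 40 N, if the wrist force passes 120 N, or if a joint passes its speed limit or range.

## Working session

There is one attempt and no reset: what is moved stays moved. The work goes in short steps, Python scripts to look and compute and a tool call to move; the robot and the scene stay as the last step left them, time stands still between calls to the robot, and variables do not carry over. Pictures are saved under pics/ and viewed, at most 10 in all, crops included, and the job is handed in when it is done.

Besides the shell and the picture viewer there is one more tool, called after "Call:" as name(argument=value, ...), one argument or row to a line, values as JSON. send_rows: Moves the arm, as the interface text tells. Its arguments: {"type":"object","properties":{"motion":{"type":"array","items":{"type":"object","properties":{"claw":{"type":"number"},"dp":{"type":"array","items":{"type":"number"}},"twist":{"type":"array","items":{"type":"number"}}}}},"newtons":{"type":"number"}},"required":["motion"]}

```bash
ls; mkdir -p pics
cat > h.py <<'E'
import numpy as np, cv2
from plant import get_obs, grab_frame, sign_off
def cloud(f):
    d=f["depth"]; h,w=d.shape; F=h/2/np.tan(np.radians(f["fov_y"])/2)
    v,u=np.mgrid[:h,:w]
    c=np.stack([(u-f["cx"])/F*d,(v-f["cy"])/F*d,d],-1)
    E=np.array(f["extrinsics"]); p=(c-E[:3,3])@E[:3,:3]
    p[d==0]=np.nan
    return p
E
python3 - <<'E'
from h import *
for n in("top","side"):
    f=grab_frame(n); cv2.imwrite(f"pics/{n}0.png",f["frame"][...,::-1]); np.savez(f"{n}0.npz",p=cloud(f),im=f["frame"])
    E=np.array(f["extrinsics"]); print(n,-E[:3,:3].T@E[:3,3],E[2,:3],f["fov_y"])
print(get_obs())
E
```

```text
pics
top [ 0.39428967 -0.01717344  0.79783137] [ 0.17432496  0.00369687 -0.98468124] 54.99146037806102
side [0.46374571 0.48856932 0.52520775] [ 0.10386377 -0.6937466  -0.71269065] 51.48091587191049
{'t': 0.1, 'q': array([-1.20059914e+00,  1.24480699e-01,  1.65153792e+00,  6.10530782e-08,
        1.36753356e+00, -8.25771519e-02]), 'joint_vel': array([-7.74134564e-04, -1.78681788e-03, -3.02495885e-03,  7.92828162e-04,
       -3.85542316e-05,  2.02473964e-03]), 'joint_torque': array([ 3.29563172e-04, -4.24932504e+01, -3.66652894e+01, -4.24253392e-05,
        3.95370051e-03, -5.52999396e-06]), 'eef_pos': array([ 0.28414189, -0.58400607,  0.24114924]), 'tool_rot': array([-9.69653860e-04,  9.74483217e-01,  2.24458237e-01, -1.40385062e-04]), 'contact_force': array([-0.66202832,  0.41829277,  0.00089862]), 'torque': array([-0.04545288, -0.06282295,  0.02519464]), 'grip_force': 0.0, 'finger_gap': 0.08550390975019688}
```

View pics/top0.png

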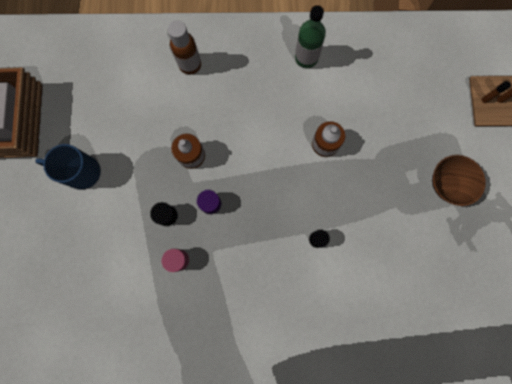

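View pics/side0.png

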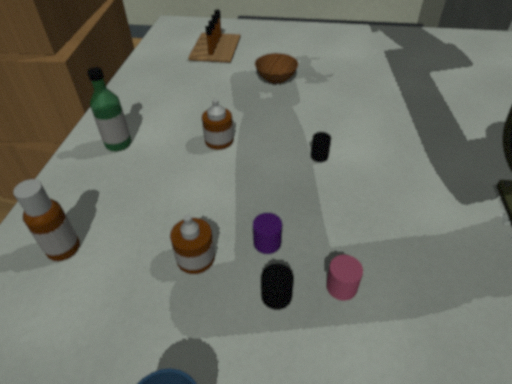

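Top view: the bottles are at about (188,150) and (329,138), the large black cap at (163,214) and the small one at (319,239). The decoys are purple (209,202) and pink (174,260). Next I measure positions from depth.

```bash
cat > m.py <<'E'
from h import *
def circ(q,ks=3):
    (c,r)=cv2.minEnclosingCircle(q.astype(np.float32)); return np.round(c,4),round(r*2000,1)
def report(p,im,rois):
    ok=np.isfinite(p[...,2])
    for n,(x,y,R) in rois.items():
        m=ok&(np.hypot(p[...,0]-x,p[...,1]-y)<R)
        q=p[m]; 
        print(n,"zmax",np.round(np.percentile(q[:,2],99.5),4))
        for lo,hi in([(.044,.058)] if 'cap' in n or n in('purple','pink') else [(.058,.069),(.07,.08),(.09,.11)]):
            s=q[(q[:,2]>lo)&(q[:,2]<hi)]
            if len(s)>4: 
                b=(s[:,:2].min(0)+s[:,:2].max(0))/2
                print("  ",lo,len(s),"circ",*circ(s[:,:2]),"bbox",np.round(b,4),np.round(1000*np.ptp(s[:,:2],axis=0)),"med",np.round(np.median(s,0),4))
E
python3 - <<'E'
from m import *
t=np.load("top0.npz"); p=t["p"]
px=dict(bA=(188,150),bB=(329,138),capL=(163,214),capS=(319,239),purple=(209,202),pink=(174,260))
rois={n:(*p[v,u,:2],.045 if n[0]=='b' else .035) for n,(u,v) in px.items()}
print({n:np.round(p[v,u],3) for n,(u,v) in px.items()})
report(p,t["im"],rois)
print("side"); s=np.load("side0.npz"); report(s["p"],s["im"],rois)
for a,b in((.3,0),(.5,.1)):
    for d in(t,s):
        P=d["p"]; m=np.hypot(P[...,0]-a,P[...,1]-b)<.03; print("table z",np.nanmedian(P[m][:,2]))
# zoomed bottle crops
a=cv2.resize(t["im"][110:180,155:225],(400,400));b=cv2.resize(t["im"][110:180,295:365],(400,400))
cv2.imwrite("pics/b.png",np.hstack([a,b])[...,::-1])
E
```

```text
{'bA': array([0.607, 0.128, 0.076]), 'bB': array([ 0.628, -0.158,  0.081]), 'capL': array([0.48 , 0.181, 0.052]), 'capS': array([ 0.427, -0.135,  0.048]), 'purple': array([0.503, 0.087, 0.055]), 'pink': array([0.388, 0.156, 0.049])}
bA zmax 0.1009
   0.058 549 circ [0.6165 0.1363] 62.4 bbox [0.6168 0.1359] [61. 61.] med [0.6122 0.1331 0.0654]
   0.07 48 circ [0.6168 0.1358] 26.7 bbox [0.6169 0.1359] [26. 25.] med [0.6105 0.1302 0.0776]
   0.09 37 circ [0.6171 0.1359] 13.0 bbox [0.6171 0.1361] [12. 11.] med [0.6159 0.1356 0.0995]
bB zmax 0.101
   0.058 424 circ [ 0.641  -0.1629] 62.6 bbox [ 0.6411 -0.1625] [61. 60.] med [ 0.6339 -0.1584  0.0652]
   0.07 77 circ [ 0.6413 -0.1614] 39.9 bbox [ 0.64   -0.1614] [34. 40.] med [ 0.6309 -0.1572  0.0779]
   0.09 40 circ [ 0.6401 -0.1623] 14.1 bbox [ 0.6412 -0.1623] [11. 13.] med [ 0.6395 -0.1623  0.0999]
capL zmax 0.053
   0.044 419 circ [0.4829 0.1857] 47.3 bbox [0.4823 0.1851] [45. 45.] med [0.482  0.1852 0.0506]
capS zmax 0.0534
   0.044 265 circ [ 0.4295 -0.1375] 37.0 bbox [ 0.4292 -0.1374] [36. 36.] med [ 0.4291 -0.137   0.0504]
purple zm
[... 728 characters left out ...]
 -0.15    0.0764]
   0.09 46 circ [ 0.6441 -0.1625] 15.1 bbox [ 0.643  -0.1624] [12. 15.] med [ 0.6418 -0.16    0.0982]
capL zmax 0.0522
   0.044 835 circ [0.4843 0.1855] 47.5 bbox [0.4845 0.1857] [47. 47.] med [0.4841 0.1878 0.0502]
capS zmax 0.0521
   0.044 221 circ [ 0.433  -0.1368] 40.3 bbox [ 0.4317 -0.1374] [35. 38.] med [ 0.4317 -0.1343  0.0504]
purple zmax 0.052
   0.044 599 circ [0.5099 0.0915] 48.1 bbox [0.5096 0.0915] [45. 47.] med [0.5091 0.094  0.0503]
pink zmax 0.0521
   0.044 806 circ [0.3897 0.1582] 48.8 bbox [0.39   0.1578] [46. 48.] med [0.3897 0.1606 0.0502]
table z 0.0005388770756371204
table z 0.0005510593514187477
table z 0.04908982691469563
table z 0.028420981367141385
```

View pics/b.png

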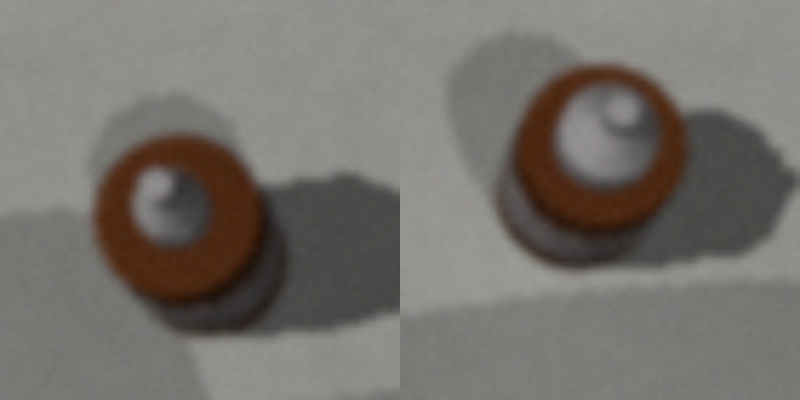

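The diameters match what was given: the narrow bottle (26 mm collar) is at (0.617, 0.136) and the wide one (36–40 mm) at (0.642, −0.162). capS is at (0.430, −0.137) and capL at (0.4835, 0.1855). I'll square the tool to the world axes first, then approach capS.

Call:
send_rows(
  motion=[
    {"claw":0,"dp":[0,0,0],"twist":[0,0,0.87]},
    {"claw":0,"dp":[0,0,0],"twist":[0,0,0.87]},
    {"claw":0,"dp":[0,0,0],"twist":[0,0,0.87]},
    {"claw":0,"dp":[0,0,0],"twist":[0,0,0.87]},
    {"claw":0,"dp":[0,0,0],"twist":[0,0,0.85]},
    {"claw":0,"dp":[0.3,-0.8,0],"twist":[0,0,0]},
    {"claw":0,"dp":[0.3,-0.8,0],"twist":[0,0,0]},
    {"claw":0,"dp":[0.3,-0.8,0],"twist":[0,0,0]},
    {"claw":0,"dp":[0.3,-0.8,0],"twist":[0,0,0]},
    {"claw":0,"dp":[0.3,-0.8,0],"twist":[0,0,0]},
  ],
  newtons=25,
)

```text
t: 0.93
eef_pos: [0.3445, -0.4228, 0.2416]
tool_rot: [-0.001, 1.0, -0.001, -0.0]
contact_force: [0.6, 0.5, 0.1]
finger_gap: 0.0852
grip_force: 0.0
```

Call:
send_rows(
  motion=[
    {"claw":0,"dp":[0.24,-0.8,0.3],"twist":[0,0,0]},
    {"claw":0,"dp":[0.24,-0.8,0.3],"twist":[0,0,0]},
    {"claw":0,"dp":[0.24,-0.8,0.3],"twist":[0,0,0]},
    {"claw":0,"dp":[0.24,-0.8,0.3],"twist":[0,0,0]},
    {"claw":0,"dp":[0.24,-0.8,0.3],"twist":[0,0,0]},
    {"claw":0,"dp":[0.24,-0.8,0.3],"twist":[0,0,0]},
    {"claw":0,"dp":[0.24,-0.8,0.3],"twist":[0,0,0]},
    {"claw":0,"dp":[0.24,-0.8,0.3],"twist":[0,0,0]},
    {"claw":0,"dp":[0.22,-0.74,0.3],"twist":[0,0,0]},
    {"claw":0,"dp":[0,0,0],"twist":[0,0,0]},
  ],
)

```text
t: 1.77
eef_pos: [0.4289, -0.1341, 0.131]
tool_rot: [-0.002, 1.0, 0.002, -0.002]
contact_force: [-0.2, 0.7, -0.1]
finger_gap: 0.0854
grip_force: 0.0
```

Call:
send_rows(
  motion=[
    {"claw":0,"dp":[0.03,0.08,0.43],"twist":[0,0,0]},
    {"claw":0,"dp":[0,0,0.43],"twist":[0,0,0]},
    {"claw":0,"dp":[0,0,0.43],"twist":[0,0,0]},
    {"claw":0,"dp":[0,0,0.43],"twist":[0,0,0]},
    {"claw":0,"dp":[0,0,0.43],"twist":[0,0,0]},
    {"claw":0,"dp":[0,0,0.43],"twist":[0,0,0]},
    {"claw":0,"dp":[0,0,0],"twist":[0,0,0]},
    {"claw":0,"dp":[0,0,0],"twist":[0,0,0]},
    {"claw":0,"dp":[0,0,0],"twist":[0,0,0]},
  ],
)

```text
t: 2.52
eef_pos: [0.4319, -0.1427, 0.032]
tool_rot: [0.0, 1.0, -0.0, 0.0]
contact_force: [-0.1, -0.6, 0.6]
finger_gap: 0.0853
grip_force: 0.0
```

Call:
send_rows(
  motion=[
    {"claw":1,"dp":[0,0,0],"twist":[0,0,0]},
    {"claw":1,"dp":[0,0,0],"twist":[0,0,0]},
    {"claw":1,"dp":[0,0,0],"twist":[0,0,0]},
    {"claw":1,"dp":[0,0,0],"twist":[0,0,0]},
    {"claw":1,"dp":[0,0,0],"twist":[0,0,0]},
    {"claw":1,"dp":[0,0,0],"twist":[0,0,0]},
    {"claw":1,"dp":[0,0,0],"twist":[0,0,0]},
    {"claw":1,"dp":[0,0,0],"twist":[0,0,0]},
    {"claw":1,"dp":[0,0,0],"twist":[0,0,0]},
    {"claw":1,"dp":[0,0,0],"twist":[0,0,0]},
  ],
)

```text
t: 3.35
eef_pos: [0.4319, -0.1424, 0.032]
tool_rot: [0.0, 1.0, -0.0, 0.0]
contact_force: [-1.1, 0.0, 5.7]
finger_gap: 0.037
grip_force: 25.1
```

Call:
send_rows(
  motion=[
    {"claw":1,"dp":[0,0,-0.3],"twist":[0,0,0]},
    {"claw":1,"dp":[0,0,-0.6],"twist":[0,0,0]},
    {"claw":1,"dp":[0,0,-0.8],"twist":[0,0,0]},
    {"claw":1,"dp":[0,0,-0.8],"twist":[0,0,0]},
    {"claw":1,"dp":[0,0,-0.8],"twist":[0,0,0]},
    {"claw":1,"dp":[0.3,-0.4,0],"twist":[0,0,0]},
    {"claw":1,"dp":[0.4,-0.6,0],"twist":[0,0,0]},
    {"claw":1,"dp":[0.4,-0.6,0],"twist":[0,0,0]},
    {"claw":1,"dp":[0.4,-0.6,0],"twist":[0,0,0]},
    {"claw":1,"dp":[0.4,-0.6,0],"twist":[0,0,0]},
  ],
)

```text
t: 4.18
eef_pos: [0.5079, -0.0291, 0.1629]
tool_rot: [0.0, 1.0, -0.0, 0.0]
contact_force: [0.4, -1.2, -0.5]
finger_gap: 0.0373
grip_force: 25.3
```

Call:
send_rows(
  motion=[
    {"claw":1,"dp":[0.4,-0.6,0],"twist":[0,0,0]},
    {"claw":1,"dp":[0.4,-0.6,0],"twist":[0,0,0]},
    {"claw":1,"dp":[0.4,-0.6,0],"twist":[0,0,0]},
    {"claw":1,"dp":[0.4,-0.6,0],"twist":[0,0,0]},
    {"claw":1,"dp":[0.4,-0.6,0],"twist":[0,0,0]},
    {"claw":1,"dp":[0.4,-0.6,0],"twist":[0,0,0]},
    {"claw":1,"dp":[0.3,-0.4,0],"twist":[0,0,0]},
    {"claw":1,"dp":[0.1,-0.2,0],"twist":[0,0,0]},
    {"claw":1,"dp":[0,0,0],"twist":[0,0,0]},
    {"claw":1,"dp":[0,0,0],"twist":[0,0,0]},
  ],
)

```text
t: 5.02
eef_pos: [0.619, 0.1374, 0.1625]
tool_rot: [0.0, 1.0, -0.0, -0.001]
contact_force: [-0.2, -0.6, -0.4]
finger_gap: 0.0369
grip_force: 25.3
```

Run:
```python
from m import *
print(get_obs()["eef_pos"])
for n in("top","side"):
    f=grab_frame(n); cv2.imwrite(f"pics/{n}1.png",f["frame"][...,::-1]); p=cloud(f); np.savez(f"{n}1.npz",p=p,im=f["frame"])
    report(p,f["frame"],{"bA":(.6172,.136,.045)})
    dark=f["frame"].max(-1)<40
    m=dark&(np.hypot(p[...,0]-.617,p[...,1]-.136)<.05)&(p[...,2]>.12)&(p[...,2]<.2)
    q=p[m]; print(len(q),q.min(0),q.max(0))
```

```text
[0.61902967 0.13741391 0.16250939]
bA zmax 0.4754
   0.058 346 circ [0.6162 0.1347] 61.5 bbox [0.6153 0.1288] [58. 46.] med [0.6057 0.1226 0.0653]
   0.07 34 circ [0.6166 0.1357] 26.1 bbox [0.6156 0.1337] [23. 22.] med [0.6085 0.1287 0.0769]
   0.09 7 circ [0.613  0.1331] 7.3 bbox [0.613  0.1331] [4. 6.] med [0.612  0.1328 0.0947]
109 [0.59997371 0.10096987 0.13456051] [0.61664927 0.13063904 0.19999339]
bA zmax 0.3806
   0.058 885 circ [0.6184 0.1364] 62.2 bbox [0.6183 0.1368] [61. 61.] med [0.6126 0.1462 0.0653]
   0.07 105 circ [0.6183 0.1366] 26.4 bbox [0.6184 0.1379] [26. 23.] med [0.6143 0.1454 0.0766]
   0.09 79 circ [0.6183 0.1362] 12.0 bbox [0.6184 0.1363] [12. 11.] med [0.6177 0.1386 0.0995]
828 [0.59931752 0.1077203  0.13351576] [0.63332484 0.18315943 0.19991746]
```

View pics/side1.png

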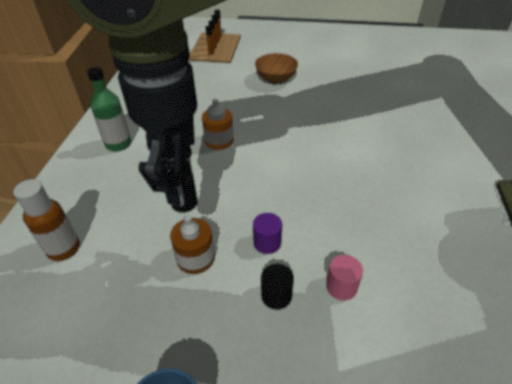

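The cap is held at about (183,200) over the narrow bottle's nozzle at (190,225). To check the lateral offset, I fit a circle to the cap's lower band.

```bash
cat >> m.py <<'E'
from scipy.optimize import least_squares
def capfit(p,x,y,zlo,zhi,r):
    m=(np.hypot(p[...,0]-x,p[...,1]-y)<r+.012)&(p[...,2]>zlo)&(p[...,2]<zhi); q=p[m]
    s=least_squares(lambda c:np.hypot(q[:,0]-c[0],q[:,1]-c[1])-r,[x,y],loss="soft_l1",f_scale=.001)
    return len(q),np.round(s.x,4),"rms",np.sqrt(np.mean(s.fun**2)).round(4),"zmin",q[:,2].min().round(4)
E
python3 - <<'E'
from m import *
for n in("top1","side1"):
    p=np.load(n+".npz")["p"]; print(n,capfit(p,.617,.137,.125,.148,.0185))
    print("bottle",capfit(p,.617,.136,.02,.06,.031), "collar",capfit(p,.617,.136,.067,.076,.013))
E
```

```text
top1 (28, array([0.617 , 0.1377]), 'rms', np.float64(0.0004), 'zmin', np.float64(0.1302))
bottle (165, array([0.6172, 0.1361]), 'rms', np.float64(0.0004), 'zmin', np.float64(0.0202)) collar (39, array([0.6165, 0.134 ]), 'rms', np.float64(0.0054), 'zmin', np.float64(0.067))
side1 (205, array([0.6181, 0.1365]), 'rms', np.float64(0.0006), 'zmin', np.float64(0.131))
bottle (661, array([0.6187, 0.1355]), 'rms', np.float64(0.0005), 'zmin', np.float64(0.02)) collar (84, array([0.6186, 0.1354]), 'rms', np.float64(0.0036), 'zmin', np.float64(0.067))
```

Call:
send_rows(
  motion=[
    {"claw":1,"dp":[0.01,0.03,0],"twist":[0,0,0]},
    {"claw":1,"dp":[0,0,0.2],"twist":[0,0,0]},
    {"claw":1,"dp":[0,0,0.2],"twist":[0,0,0]},
    {"claw":1,"dp":[0,0,0.2],"twist":[0,0,0]},
    {"claw":1,"dp":[0,0,0.2],"twist":[0,0,0]},
    {"claw":1,"dp":[0,0,0.2],"twist":[0,0,0]},
    {"claw":1,"dp":[0,0,0.2],"twist":[0,0,0]},
    {"claw":1,"dp":[0,0,0.2],"twist":[0,0,0]},
    {"claw":1,"dp":[0,0,0.1],"twist":[0,0,0]},
    {"claw":1,"dp":[0,0,0],"twist":[0,0,0]},
  ],
)

```text
t: 5.95
eef_pos: [0.6191, 0.1364, 0.1013]
tool_rot: [0.0, 1.0, -0.0, -0.001]
contact_force: [-0.5, 0.9, 0.4]
finger_gap: 0.037
grip_force: 25.3
```

Call:
send_rows(
  motion=[
    {"claw":1,"dp":[0,0,0.04],"twist":[0,0,0]},
    {"claw":1,"dp":[0,0,0.04],"twist":[0,0,0]},
    {"claw":1,"dp":[0,0,0],"twist":[0,0,0]},
    {"claw":1,"dp":[0,0,0],"twist":[0,0,0]},
  ],
)

```text
t: 6.28
eef_pos: [0.6203, 0.1365, 0.1004]
tool_rot: [-0.0, 1.0, -0.0, 0.0]
contact_force: [0.0, 1.1, 0.4]
finger_gap: 0.0374
grip_force: 25.3
```

Call:
send_rows(
  motion=[
    {"claw":1,"dp":[0,0,0.04],"twist":[0,0,0]},
    {"claw":1,"dp":[0,0,0],"twist":[0,0,0]},
    {"claw":1,"dp":[0,0,0],"twist":[0,0,0]},
  ],
)

```text
t: 6.53
eef_pos: [0.62, 0.1365, 0.0984]
tool_rot: [-0.0, 1.0, -0.0, 0.0]
contact_force: [-0.7, -0.1, 0.1]
finger_gap: 0.0367
grip_force: 25.3
```

Run:
```python
from m import *
o=get_obs();print(o["eef_pos"],o["contact_force"],o["joint_vel"].round(3))
for n in("top","side"):
    p=cloud(grab_frame(n)); print(capfit(p,.618,.1365,.068,.09,.0185),"bottle",capfit(p,.617,.136,.02,.06,.031))
```

```text
[0.6199775  0.13649268 0.09839009] [-0.68915113 -0.07741631  0.08800598] [-0.001 -0.001 -0.003 -0.    -0.001  0.   ]
(19, array([0.6198, 0.1354]), 'rms', np.float64(0.0034), 'zmin', np.float64(0.0682)) bottle (121, array([0.6172, 0.1361]), 'rms', np.float64(0.0004), 'zmin', np.float64(0.0201))
(182, array([0.6193, 0.136 ]), 'rms', np.float64(0.0006), 'zmin', np.float64(0.0684)) bottle (666, array([0.6187, 0.1354]), 'rms', np.float64(0.0006), 'zmin', np.float64(0.02))
```

Call:
send_rows(
  motion=[
    {"claw":1,"dp":[0,0,0.03],"twist":[0,0,0]},
    {"claw":1,"dp":[0,0,0],"twist":[0,0,0]},
    {"claw":0.6,"dp":[0,0,0],"twist":[0,0,0]},
    {"claw":0.5,"dp":[0,0,0],"twist":[0,0,0]},
    {"claw":0.4,"dp":[0,0,0],"twist":[0,0,0]},
    {"claw":0.2,"dp":[0,0,0],"twist":[0,0,0]},
    {"claw":0,"dp":[0,0,0],"twist":[0,0,0]},
    {"claw":0,"dp":[0,0,0],"twist":[0,0,0]},
    {"claw":0,"dp":[0,0,0],"twist":[0,0,0]},
    {"claw":0,"dp":[0,0,0],"twist":[0,0,0]},
  ],
)

```text
t: 7.47
eef_pos: [0.62, 0.1365, 0.0971]
tool_rot: [-0.0, 1.0, -0.0, -0.0]
contact_force: [-0.4, -0.5, 0.5]
finger_gap: 0.0852
grip_force: 0.0
```

Call:
send_rows(
  motion=[
    {"claw":0,"dp":[0,0,-0.2],"twist":[0,0,0]},
    {"claw":0,"dp":[0,0,-0.4],"twist":[0,0,0]},
    {"claw":0,"dp":[0,0,-0.5],"twist":[0,0,0]},
    {"claw":0,"dp":[0,0,-0.5],"twist":[0,0,0]},
    {"claw":0,"dp":[-0.8,-0.3,-0.2],"twist":[0,0,0]},
    {"claw":0,"dp":[-0.8,-0.3,0],"twist":[0,0,0]},
    {"claw":0,"dp":[-0.8,-0.3,0],"twist":[0,0,0]},
    {"claw":0,"dp":[-0.8,-0.3,0],"twist":[0,0,0]},
    {"claw":0,"dp":[-0.2,0,0],"twist":[0,0,0]},
    {"claw":0,"dp":[0,0,0],"twist":[0,0,0]},
  ],
)

```text
t: 8.3
eef_pos: [0.4824, 0.1851, 0.1696]
tool_rot: [-0.0, 1.0, 0.001, 0.0]
contact_force: [-0.5, -0.2, -0.8]
finger_gap: 0.0857
grip_force: 0.0
```

Run:
```python
from m import *
o=get_obs();print(o["eef_pos"],o["contact_force"])
for n in("top","side"):
    f=grab_frame(n); p=cloud(f); print(n,capfit(p,.618,.1365,.068,.12,.0185),"bottle",capfit(p,.617,.136,.02,.06,.031),capfit(p,.4835,.1855,.01,.045,.0235))
    cv2.imwrite(f"pics/{n}2.png",f["frame"][...,::-1])
    m=(np.hypot(p[...,0]-.618,p[...,1]-.136)<.014); print("top z",np.nanmedian(p[m][:,2]))
```

```text
[0.4824114  0.18506262 0.16961058] [-0.51971779 -0.22992736 -0.76488091]
top (415, array([0.6178, 0.1371]), 'rms', np.float64(0.0063), 'zmin', np.float64(0.0682)) bottle (171, array([0.6171, 0.1361]), 'rms', np.float64(0.0004), 'zmin', np.float64(0.0205)) (79, array([0.4831, 0.186 ]), 'rms', np.float64(0.0003), 'zmin', np.float64(0.01))
top z 0.1157021631429558
side (953, array([0.6191, 0.136 ]), 'rms', np.float64(0.005), 'zmin', np.float64(0.0683)) bottle (652, array([0.6187, 0.1354]), 'rms', np.float64(0.0005), 'zmin', np.float64(0.0201)) (394, array([0.4844, 0.1847]), 'rms', np.float64(0.0004), 'zmin', np.float64(0.0101))
top z 0.11536726249958401
```

View pics/side2.png

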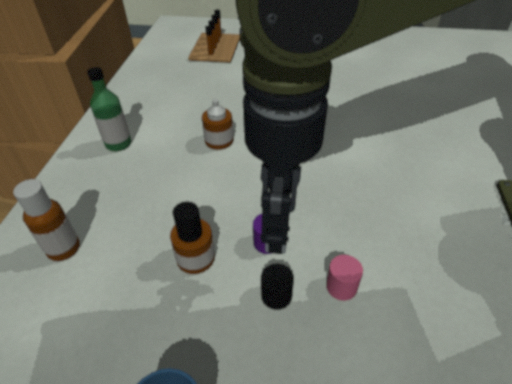

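The small cap is seated: its top is at 0.1155 against 0.115 expected. In the picture it sits straight at (187,220). Next is the large cap.

Call:
send_rows(
  motion=[
    {"claw":0,"dp":[0.03,0,0.5],"twist":[0,0,0]},
    {"claw":0,"dp":[0,0,0.5],"twist":[0,0,0]},
    {"claw":0,"dp":[0,0,0.5],"twist":[0,0,0]},
    {"claw":0,"dp":[0,0,0.5],"twist":[0,0,0]},
    {"claw":0,"dp":[0,0,0.5],"twist":[0,0,0]},
    {"claw":0,"dp":[0,0,0.5],"twist":[0,0,0]},
    {"claw":0,"dp":[0,0,0.3],"twist":[0,0,0]},
    {"claw":0,"dp":[0,0,0.14],"twist":[0,0,0]},
    {"claw":0,"dp":[0,0,0],"twist":[0,0,0]},
    {"claw":0,"dp":[0,0,0],"twist":[0,0,0]},
  ],
)

```text
t: 9.23
eef_pos: [0.4862, 0.1845, 0.032]
tool_rot: [-0.0, 1.0, -0.001, 0.0]
contact_force: [-0.6, 0.7, 0.4]
finger_gap: 0.0853
grip_force: 0.0
```

Call:
send_rows(
  motion=[
    {"claw":1,"dp":[0,0,0],"twist":[0,0,0]},
    {"claw":1,"dp":[0,0,0],"twist":[0,0,0]},
    {"claw":1,"dp":[0,0,0],"twist":[0,0,0]},
    {"claw":1,"dp":[0,0,0],"twist":[0,0,0]},
    {"claw":1,"dp":[0,0,0],"twist":[0,0,0]},
    {"claw":1,"dp":[0,0,0],"twist":[0,0,0]},
    {"claw":1,"dp":[0,0,0],"twist":[0,0,0]},
    {"claw":1,"dp":[0,0,0],"twist":[0,0,0]},
  ],
)

```text
t: 9.9
eef_pos: [0.4861, 0.1848, 0.0329]
tool_rot: [-0.0, 1.0, -0.0, 0.001]
contact_force: [-1.5, -0.4, 6.0]
finger_gap: 0.0468
grip_force: 25.8
```

Call:
send_rows(
  motion=[
    {"claw":1,"dp":[0,0,-0.3],"twist":[0,0,0]},
    {"claw":1,"dp":[0,0,-0.6],"twist":[0,0,0]},
    {"claw":1,"dp":[0,0,-0.8],"twist":[0,0,0]},
    {"claw":1,"dp":[0,0,-0.8],"twist":[0,0,0]},
    {"claw":1,"dp":[0,0,-0.8],"twist":[0,0,0]},
    {"claw":1,"dp":[0.1,0.4,0],"twist":[0,0,0]},
    {"claw":1,"dp":[0.25,0.6,0],"twist":[0,0,0]},
    {"claw":1,"dp":[0.25,0.6,0],"twist":[0,0,0]},
    {"claw":1,"dp":[0.25,0.6,0],"twist":[0,0,0]},
    {"claw":1,"dp":[0.25,0.6,0],"twist":[0,0,0]},
  ],
)

```text
t: 10.73
eef_pos: [0.5293, 0.0716, 0.1643]
tool_rot: [-0.0, 1.0, -0.0, 0.0]
contact_force: [-0.1, 0.9, 0.0]
finger_gap: 0.0467
grip_force: 25.9
```

Call:
send_rows(
  motion=[
    {"claw":1,"dp":[0.3,0.65,0],"twist":[0,0,0]},
    {"claw":1,"dp":[0.3,0.65,0],"twist":[0,0,0]},
    {"claw":1,"dp":[0.3,0.65,0],"twist":[0,0,0]},
    {"claw":1,"dp":[0.3,0.65,0],"twist":[0,0,0]},
    {"claw":1,"dp":[0.3,0.65,0],"twist":[0,0,0]},
    {"claw":1,"dp":[0.3,0.65,0],"twist":[0,0,0]},
    {"claw":1,"dp":[0.3,0.65,0],"twist":[0,0,0]},
    {"claw":1,"dp":[0.3,0.65,0],"twist":[0,0,0]},
    {"claw":1,"dp":[0.3,0.47,0],"twist":[0,0,0]},
    {"claw":1,"dp":[0.15,0.2,0],"twist":[0,0,0]},
  ],
)

```text
t: 11.57
eef_pos: [0.6437, -0.1649, 0.164]
tool_rot: [0.0, 1.0, -0.001, 0.0]
contact_force: [0.0, -0.2, -0.4]
finger_gap: 0.0465
grip_force: 25.9
```

Call:
send_rows(
  motion=[
    {"claw":1,"dp":[0,0,0],"twist":[0,0,0]},
    {"claw":1,"dp":[0,0,0],"twist":[0,0,0]},
    {"claw":1,"dp":[0,0,0],"twist":[0,0,0]},
  ],
)

```text
t: 11.82
eef_pos: [0.6424, -0.1611, 0.1634]
tool_rot: [-0.0, 1.0, 0.0, -0.0]
contact_force: [0.2, 0.4, 0.1]
finger_gap: 0.047
grip_force: 25.9
```

Run:
```python
from m import *
o=get_obs();print(o["eef_pos"],o["contact_force"])
for n in("top","side"):
    f=grab_frame(n); p=cloud(f); print(n,capfit(p,.642,-.162,.12,.148,.0235),"bottle",capfit(p,.642,-.162,.02,.06,.031))
```

```text
[ 0.6424385  -0.16108025  0.16342066] [0.17913905 0.37060194 0.06465232]
  return _methods._mean(a, axis=axis, dtype=dtype,
  ret = ret.dtype.type(ret / rcount)
Traceback (most recent call last):
  File "m.py", line 19, in capfit
    return len(q),np.round(s.x,4),"rms",np.sqrt(np.mean(s.fun**2)).round(4),"zmin",q[:,2].min().round(4)
                                                                                   ~~~~~~~~~~^^
ValueError: zero-size array to reduction operation minimum which has no identity
```

The top view of the cap is blocked by the arm, so I use the side camera only.

Run:
```python
from m import *
f=grab_frame("side"); p=cloud(f); print(capfit(p,.642,-.162,.12,.146,.0235),"bottle",capfit(p,.642,-.162,.02,.06,.031))
cv2.imwrite("pics/side3.png",cv2.resize(f["frame"][0:200,120:340],(660,600))[...,::-1])
```

```text
(172, array([ 0.641 , -0.1616]), 'rms', np.float64(0.0009), 'zmin', np.float64(0.1311)) bottle (485, array([ 0.6431, -0.1642]), 'rms', np.float64(0.001), 'zmin', np.float64(0.0202))
```

View pics/side3.png

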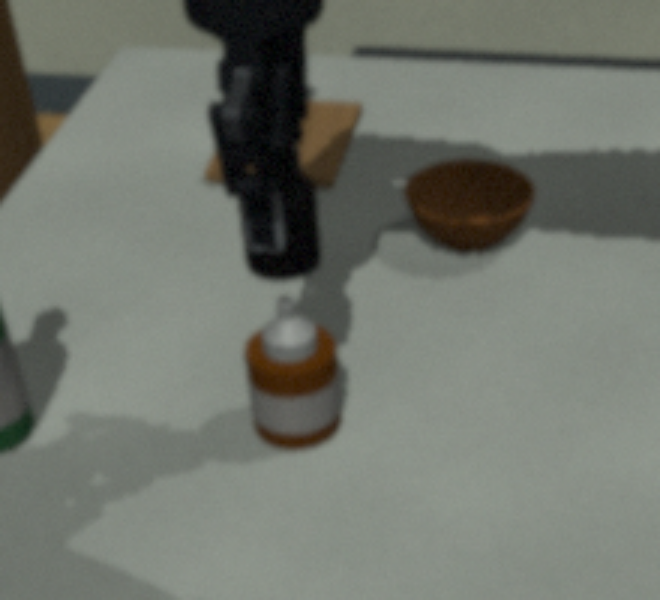

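The cap at (283,260) in the crop hangs over the nozzle at (287,305). It needs about +2 mm in x and −1.5 mm in y, then down.

Call:
send_rows(
  motion=[
    {"claw":1,"dp":[0.05,0.04,0],"twist":[0,0,0]},
    {"claw":1,"dp":[0,0,0.2],"twist":[0,0,0]},
    {"claw":1,"dp":[0,0,0.2],"twist":[0,0,0]},
    {"claw":1,"dp":[0,0,0.2],"twist":[0,0,0]},
    {"claw":1,"dp":[0,0,0.2],"twist":[0,0,0]},
    {"claw":1,"dp":[0,0,0.2],"twist":[0,0,0]},
    {"claw":1,"dp":[0,0,0.1],"twist":[0,0,0]},
    {"claw":1,"dp":[0,0,0],"twist":[0,0,0]},
    {"claw":1,"dp":[0,0,0],"twist":[0,0,0]},
  ],
)

```text
t: 12.67
eef_pos: [0.6448, -0.1639, 0.119]
tool_rot: [-0.0, 1.0, -0.0, -0.0]
contact_force: [-0.6, -1.0, 0.1]
finger_gap: 0.0468
grip_force: 25.9
```

Run:
```python
from m import *
f=grab_frame("side"); p=cloud(f); print(capfit(p,.643,-.163,.087,.104,.0235),"bottle",capfit(p,.642,-.162,.02,.06,.031),"collar",capfit(p,.643,-.163,.068,.076,.018))
```

```text
(174, array([ 0.6433, -0.1645]), 'rms', np.float64(0.0008), 'zmin', np.float64(0.087)) bottle (490, array([ 0.6431, -0.1641]), 'rms', np.float64(0.001), 'zmin', np.float64(0.0202)) collar (58, array([ 0.6433, -0.1643]), 'rms', np.float64(0.0009), 'zmin', np.float64(0.068))
```

Aligned within 0.5 mm. The TCP should finish at about 0.098.

Call:
send_rows(
  motion=[
    {"claw":1,"dp":[0,0,0.1],"twist":[0,0,0]},
    {"claw":1,"dp":[0,0,0.1],"twist":[0,0,0]},
    {"claw":1,"dp":[0,0,0.1],"twist":[0,0,0]},
    {"claw":1,"dp":[0,0,0.1],"twist":[0,0,0]},
    {"claw":1,"dp":[0,0,0.07],"twist":[0,0,0]},
    {"claw":1,"dp":[0,0,0],"twist":[0,0,0]},
    {"claw":1,"dp":[0,0,0],"twist":[0,0,0]},
  ],
)

```text
t: 13.3
eef_pos: [0.6448, -0.1639, 0.1003]
tool_rot: [-0.0, 1.0, -0.0, -0.0]
contact_force: [0.4, 0.2, 0.0]
finger_gap: 0.0467
grip_force: 25.9
```

Call:
send_rows(
  motion=[
    {"claw":1,"dp":[0,0,0.03],"twist":[0,0,0]},
    {"claw":1,"dp":[0,0,0],"twist":[0,0,0]},
    {"claw":1,"dp":[0,0,0],"twist":[0,0,0]},
  ],
)

```text
t: 13.55
eef_pos: [0.6451, -0.164, 0.0997]
tool_rot: [0.0, 1.0, -0.0, 0.0]
contact_force: [-0.2, -0.2, -0.2]
finger_gap: 0.0465
grip_force: 25.9
```

Call:
send_rows(
  motion=[
    {"claw":1,"dp":[0,0,0.03],"twist":[0,0,0]},
    {"claw":1,"dp":[0,0,0],"twist":[0,0,0]},
    {"claw":0.5,"dp":[0,0,0],"twist":[0,0,0]},
    {"claw":0.4,"dp":[0,0,0],"twist":[0,0,0]},
    {"claw":0.3,"dp":[0,0,0],"twist":[0,0,0]},
    {"claw":0.2,"dp":[0,0,0],"twist":[0,0,0]},
    {"claw":0,"dp":[0,0,0],"twist":[0,0,0]},
    {"claw":0,"dp":[0,0,0],"twist":[0,0,0]},
    {"claw":0,"dp":[0,0,0],"twist":[0,0,0]},
    {"claw":0,"dp":[0,0,0],"twist":[0,0,0]},
  ],
)

```text
t: 14.38
eef_pos: [0.645, -0.1639, 0.0984]
tool_rot: [0.0, 1.0, -0.0, 0.0]
contact_force: [-0.8, 0.7, -0.3]
finger_gap: 0.0855
grip_force: 0.0
```

Call:
send_rows(
  motion=[
    {"claw":0,"dp":[0,0,-0.2],"twist":[0,0,0]},
    {"claw":0,"dp":[0,0,-0.4],"twist":[0,0,0]},
    {"claw":0,"dp":[0,0,-0.6],"twist":[0,0,0]},
    {"claw":0,"dp":[0,0,-0.8],"twist":[0,0,0]},
    {"claw":0,"dp":[-0.6,0.6,-0.4],"twist":[0,0,0]},
    {"claw":0,"dp":[-0.6,0.6,0],"twist":[0,0,0]},
    {"claw":0,"dp":[-0.6,0.6,0],"twist":[0,0,0]},
    {"claw":0,"dp":[-0.6,0.6,0],"twist":[0,0,0]},
    {"claw":0,"dp":[-0.6,0.6,0],"twist":[0,0,0]},
    {"claw":0,"dp":[-0.6,0.6,0],"twist":[0,0,0]},
  ],
)

```text
t: 15.22
eef_pos: [0.4998, -0.3088, 0.1953]
tool_rot: [0.0, 1.0, -0.0, 0.0]
contact_force: [0.4, -0.3, -0.4]
finger_gap: 0.0855
grip_force: 0.0
```

Call:
send_rows(
  motion=[
    {"claw":0,"dp":[-0.5,0.5,0],"twist":[0,0,0]},
    {"claw":0,"dp":[0,0,0],"twist":[0,0,0]},
    {"claw":0,"dp":[0,0,0],"twist":[0,0,0]},
    {"claw":0,"dp":[0,0,0],"twist":[0,0,0]},
  ],
)

```text
t: 15.55
eef_pos: [0.4813, -0.3277, 0.1949]
tool_rot: [0.0, 1.0, -0.0, 0.0]
contact_force: [0.4, -0.8, -0.8]
finger_gap: 0.0851
grip_force: 0.0
```

Run:
```python
from m import *
for n in("top","side"):
    f=grab_frame(n); p=cloud(f); cv2.imwrite(f"pics/{n}4.png",f["frame"][...,::-1])
    for x,y in((.618,.136),(.643,-.163)):
        q=p[(np.hypot(p[...,0]-x,p[...,1]-y)<.012)]; print(n,np.nanpercentile(q[:,2],[5,50,95]).round(4))
```

```text
top [0.1134 0.1156 0.1177]
top [0.1136 0.1155 0.1173]
side [0.1144 0.1155 0.1166]
side [0.1146 0.1157 0.1167]
```

View pics/side4.png

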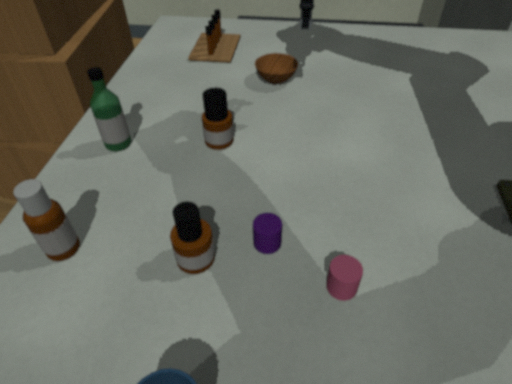

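Both bottles stand upright at (217,120) and (190,240). Their caps are flat, with tops at 0.1155 m, and the robot is clear of everything.

```bash
python3 -c "
from plant import sign_off
print(sign_off())"
```

```text
the job is handed in; nothing more can be done
None
```

Both overcaps are seated on their matching bottles (cap tops measured at about 0.1155 m, 0.115 m expected), both bottles are upright, and the job was handed in after about 16 s.

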